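# Start the second stirrer at the speed of the first

## Robot

A 6-joint arm with a two-finger parallel gripper is mounted at the origin on a cart in front of the work surface, level with it; the furniture and walls round the work are solid. World frame = base frame: x ahead of the robot, y to its left, z up, the work surface at z = 0. Lengths are in mm, angles in rad, forces in N, time in s.
With the tool pointing down it reaches from about 275 to 750 mm from the base axis. Payload 10.2 kg.
Tool frame: the origin (TCP) lies on the centre line of the jaws, within the pads' length; the fingertips stand 17 mm ahead of it and the grasp point (between the pads) lies 2 mm behind it; z points along the fingers, y is the line along which they close (so a half turn about z gives the same grasp; the last joint's range is limited). The gripper opens to 85 mm and grips with 20 to 120 N. Pads are 22 mm wide; open, the fingers measure 114 mm over their backs; the gripper's body (76 mm by 85 mm) begins 54 mm behind the grasp point. The pads swing forward as they close: fully open they stand 13 mm farther back than shut.
Start: joints at [0.883, 0.313, 1.498, -0, 1.331, -0.223], TCP at [235.341, 469.303, 223.994] pointing down, gripper open.
Joint ranges: [-2.94, 2.94], [-0.97, 2.17], [0.19, 2.56], [-1.23, 4.37], [0.02, 3.11], [-2.88, 2.88]. Speed limits (rad/s): [2.39, 2.39, 3.01, 3.14, 3.14, 3.14].

## Interface

Orientations are given as a unit quaternion [w, x, y, z].
In Python, from rig import ctrl gives the robot as it stands. The module is installed in compiled form; this text tells all that it offers.
- The arm moves only by the shell command python3 -m jog 'ROWS' [FORCE]. ROWS is JSON, a list of rows, each an object with "delta_pos": the shift along the world's x, y, z in mm, a list of three; "angular": the turn, a rotation vector about the world's x, y, z in rad, a list of three; "fingers": the opening, from 0 (shut) to 1 (fully open). In form: [{"delta_pos": [tx, ty, tz], "angular": [rx, ry, rz], "fingers": fingers}, ...]. A call has 1 to 10 rows; each row is the pose to reach, as a shift and turn from the pose commanded when the call began; what a row does not reach only later rows make up. A row lasts 1/8 s, in which the tool goes at most 62.5 mm and 10.7 degrees, less where a joint would pass 70% of its speed; a pose out of reach is approached as far as the arm can. A call with a gripper value outside its range is refused whole. The fingers move at their own pace and stop on an object; FORCE is the grip in N (left out, the last holds). Time passes only in rows, so rows that repeat a pose let the fingers close. It gives the time, the measured TCP pose, the force, the opening and the grip force at its end, in the units of the state.
- ctrl.sense(): the state, without advancing time (a new reading comes with each control period).
- ctrl.capture(name): name is "side" or "top"; returns a dict with "pixels" (384x512x3 uint8, blue, green, red), "fx", "fy", "cx", "cy" (pixels), "dist" ([k1, k2, p1, p2, k3] as OpenCV has them; the pictures are not rectified), "R" (3x3) and "t" (3): a world point X has camera coordinates R X + t. Camera axes: x right, y down, z forward; pixel columns grow to the right and rows downward; lengths in mm; the calibration is good to about 2 mm. A picture is of the moment at which its call begins. There is no depth.
- ctrl.finish_job(): hands the job in; it is judged then, once.
The state is a dict: "time_s": time; "joints": joint angles; "dq": joint speeds; "tau": joint torques, N m; "eef_pos": TCP position; "ee_rot": TCP orientation; "force": force on the tool from outside, world axes, zero at the start; "wrist_torque": the same for the moment, N m; "grip_width": opening from 0.0 (shut) to 1.0 (fully open); "grip_force": force on a finger pad.
Only numpy, scipy, OpenCV 4.12 (cv2) and the standard library are available. Lean on these libraries where they do the work, as an engineer would, in place of code of your own. Each camera call takes 0.05 s, during which the arm holds its last target. There are 200 camera calls.

## Task

Two identical magnetic stirrers stand on the bench, and the one that carries the conical flask is already set. Get the one with the beaker going at the same speed: push the beaker gently to the middle of its top plate, inside the inner printed ring, then turn its speed dial with a fingertip, click by click, until it points to the same mark as the dial of the flask's stirrer, and only then press its start button fully down and let it go. Do not grip or lift anything, and leave the flask, the flask's stirrer and the other things on the bench as they are.

Things in the scene. Friction and masses are not known exactly. Their poses are not given: they have to be found in the camera images.
- stirrer_b: the stirrer that carries the beaker (left or right): white box 240 mm deep (x), 165 mm wide (y), 56 mm high, round plate at the back, control panel in front. Origin under its centre, x to its back, y to its left, z up. The panel falls 10 degrees towards the front (-x); dial and button stand square to it, so their axes lean 10 degrees to the front. Does not move.
- stirrer_b_plate (a point): centre of the top face of the round white plate (131 mm across, 67 mm above the bench) of the beaker's stirrer. Thin grey rings of 45 and 60 mm radius are printed round it. Axes as the stirrer's.
- beaker_centre (a point): centre of the glass beaker, half-way up. The beaker is 90 mm high, its outer wall 34 to 36 mm from its axis, open at the top, about 90 g, and stands 20 to 40 mm off the plate's centre, towards the panel; it slides easily when pushed low down.
- stirrer_b_dial_centre (a point): point on the dial's axis at panel level (46 mm above the bench), 120 mm in front of the plate's centre and 30 mm to its left; axes as the stirrer's. On a skirt 53 mm across and 5 mm high stands a black bar 11 to 12 mm thick across the axis, top 22.5 mm above the panel; its pointer end (white line) tapers from 18 mm and reaches 27 mm from the axis, its blunt end 25 mm. 50 mm round it is clear.
- stirrer_b_pointer (a point): tip of the dial's pointer on the beaker's stirrer: 26.5 mm from the dial's axis, 12 mm above the panel; turns with the dial.
- stirrer_b_dial (a joint): that dial's angle, rad, clockwise from above. Eight positions 0.524 rad (30 deg) apart, stops beyond both ends: 0 = printed dot, 0.524 ... 3.665 = seven strokes. At q the pointer's direction is 105 deg - q from the stirrer's +x towards +y. A spring detent (0.05 N m) holds each; pushed past half-way, the dial snaps on to the next by itself. Starts at the dot or first stroke.
- stirrer_a_dial (a joint): angle of the same dial on the flask's stirrer, same scale: the setting to copy, one of the third to sixth strokes (1.571, 2.094, 2.618 or 3.142). Not to be touched.
- stirrer_a_pointer (a point): tip of the dial's pointer on the flask's stirrer, as above.
- stirrer_a_dial_centre (a point): point on the axis of the dial of the flask's stirrer, at the panel; axes as for the other stirrer.
- stirrer_b_start_top (a point): centre of the top of the black round start button (24 mm across, in a flat steel bezel 31 mm across and 5 mm high) on the panel of the beaker's stirrer, 80 mm to the right of its dial. Its top stands 13.5 mm above the panel and moves with it, square to the panel (tilted 10 degrees).
- stirrer_b_start (a joint): travel of that button, m: 0 released, 0.005 fully down. A spring returns it; it takes about 1.5 N to start and 4 N to push fully down.
- flask_centre (a point): centre of the conical flask (70 mm across, 125 mm high) on the middle of the other stirrer's plate, half-way up. Not to be moved.
- timer: bystander: white digital timer, 68 x 77 x 16 mm, lying flat in front of the stirrers; origin under its centre.
- vial_white: bystander: small glass vial with a white cap, 21 mm across, 51 mm high, standing in front of the stirrers; origin under its centre.
- vial_black: bystander: small glass vial with a black cap, same size, beside it; origin under its centre.
- petri_dish: bystander: petri dish, 68 mm across, 14 mm high, at the front right; origin under its centre.
- tape: bystander: roll of tape, 60 mm across, 19 mm high, at the right; origin under its centre.
Things that resemble listed ones, but are neither listed nor needed, are in the scene too. Leave any orange look-alike of the part that bears beaker_centre alone.

How it is judged:
By the outcome, as a careful person would: the job done as asked, in the order asked, and still so for the second after the job is handed in, with the robot touching nothing.
It also fails if it takes over 61 s, if anything falls off the work surface, if the arm or the gripper's body presses on something with over 40 N, if the wrist force passes 120 N, or if a joint passes its speed limit or range.

## Working session

There is one attempt and no reset: what is moved stays moved. The work goes in short steps, Python scripts to look and compute and a shell command to move; the robot and the scene stay as the last step left them, time stands still between calls to the robot, and variables do not carry over. Pictures are saved under pics/ and viewed, at most 10 in all, crops included, and the job is handed in when it is done.

```bash
mkdir -p pics
cat > h.py <<'E'
import numpy as np, cv2, pickle
from rig import ctrl
def cap(n):
    c=ctrl.capture(n); c['pixels']=np.array(c['pixels'],np.uint8); pickle.dump(c,open(f'pics/{n}.pkl','wb')); return c
def load(n): return pickle.load(open(f'pics/{n}.pkl','rb'))
def K(c): return np.array([[c['fx'],0,c['cx']],[0,c['fy'],c['cy']],[0,0,1.]])
def ray(c,uv):
    p=cv2.undistortPoints(np.array([[uv]],float),K(c),np.array(c['dist'],float))[0,0]
    R=np.array(c['R']);t=np.array(c['t'])
    return -R.T@t, R.T@np.array([p[0],p[1],1.])
def onz(c,uv,z):
    o,d=ray(c,uv); return o+d*(z-o[2])/d[2]
def proj(c,X):
    R=np.array(c['R']);r,_=cv2.Rodrigues(R)
    return cv2.projectPoints(np.array(X,float).reshape(-1,1,3),r,np.array(c['t'],float),K(c),np.array(c['dist'],float))[0][:,0]
E
python3 - <<'E'
from h import *
for n in('top','side'):
    c=cap(n); cv2.imwrite(f'pics/{n}0.png',cv2.resize(c['pixels'],(800,600),interpolation=cv2.INTER_CUBIC))
    R=np.array(c['R']);print(n,-R.T@np.array(c['t']),R[2],c['fx'])
print(ctrl.sense())
E
```

```text
top [ 304.45120822  180.72058978 1516.62997297] [ 0.13810378 -0.01562655 -0.99029448] 406.2664270027934
side [ 203.16223894 -939.16436755 1245.11648015] [ 0.18402608  0.67459109 -0.71488549] 433.9264422492795
{'time_s': 0.1, 'joints': array([ 8.82613683e-01,  3.13416987e-01,  1.49836291e+00,  4.67544666e-05,
        1.33103665e+00, -2.23386306e-01]), 'dq': array([-0.00012495,  0.0001425 , -0.00335237, -0.00077808,  0.00143711,
       -0.00053981]), 'tau': array([ 2.13562314e-03, -4.12897646e+01, -2.60140461e+01, -2.65562294e-04,
        3.04689056e-03,  8.33683544e-05]), 'eef_pos': array([235.16030729, 469.11341184, 223.47990547]), 'ee_rot': array([-2.89744988e-04,  2.30317255e-01,  9.73115403e-01, -5.39480741e-04]), 'force': array([-0.18813854,  0.09095485,  0.9085764 ]), 'wrist_torque': array([-0.05798096,  0.01066423, -0.00533527]), 'grip_force': 0.0, 'grip_width': 0.9977121004171993}
```

View pics/top0.png

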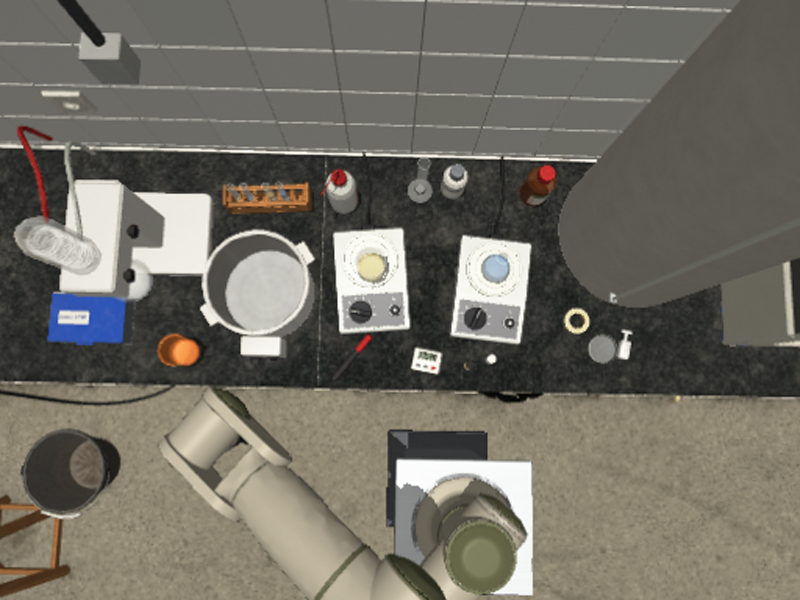

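View pics/side0.png

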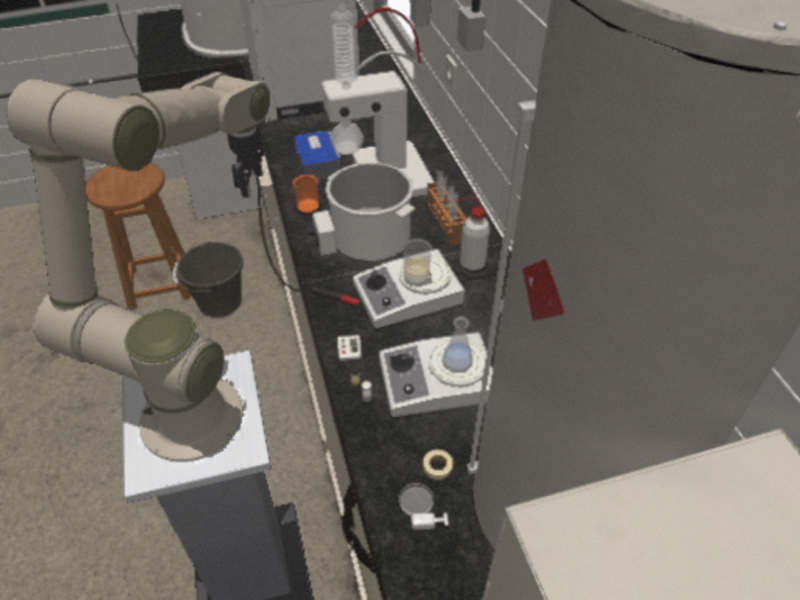

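The top view shows the beaker's stirrer on the left (plate about (371,263), dial about (360,312) in the 800-wide picture). The flask's stirrer is on the right, with its dial at about (476,318). The side view agrees. I'll enlarge both.

Run:
```python
from h import *
c=load('top');p=c['pixels']
a=[cv2.resize(p[143:223,x:x+57],None,fx=7,fy=7,interpolation=cv2.INTER_CUBIC) for x in(209,285)]
cv2.imwrite('pics/crop1.png',np.hstack(a))
# white body outline
hsv=cv2.cvtColor(p,cv2.COLOR_BGR2HSV)
for x0 in(205,282):
    m=np.zeros(p.shape[:2],np.uint8); m[140:225,x0:x0+62]=((hsv[140:225,x0:x0+62,2]>150)&(hsv[140:225,x0:x0+62,1]<60))*255
    cs,_=cv2.findContours(cv2.morphologyEx(m,cv2.MORPH_CLOSE,np.ones((5,5))),cv2.RETR_EXTERNAL,cv2.CHAIN_APPROX_NONE)
    k=max(cs,key=cv2.contourArea); r=cv2.minAreaRect(k); print(r)
    b=cv2.boxPoints(r); w=np.array([onz(c,q,56) for q in b]); print(w.round(1), np.linalg.norm(np.diff(w,axis=0),axis=1).round(1), w.mean(0).round(1))
```

```text
((237.13424682617188, 179.14788818359375), (64.56153106689453, 44.9123649597168), 86.42366790771484)
[[675.2 319.4  56. ]
 [690.1 154.5  56. ]
 [451.5 135.1  56. ]
 [437.6 296.4  56. ]] [165.5 239.4 161.9] [563.6 226.3  56. ]
((314.0305480957031, 185.09524536132812), (45.24313735961914, 64.57865905761719), 6.654425621032715)
[[ 437.    39.9   56. ]
 [ 675.2   14.6   56. ]
 [ 659.7 -152.1   56. ]
 [ 421.7 -123.    56. ]] [239.5 167.4 239.8] [548.4 -55.1  56. ]
```

View pics/crop1.png

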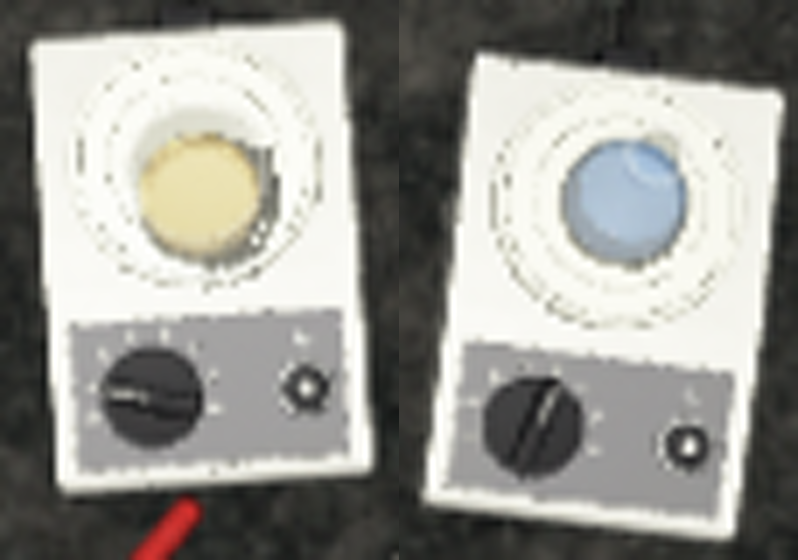

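Crop: the left pointer points nearly due left, about the first stroke. The right pointer points up and to the right, about the fourth stroke. Next I'll measure dials, buttons, plate and beaker.

Run:
```python
from h import *
c=load('top');p=c['pixels'];S=8
g=cv2.cvtColor(p,cv2.COLOR_BGR2GRAY)
def info(name,x0,y0,yaw):
    sub=cv2.resize(g[y0:y0+22,x0:x0+22],None,fx=S,fy=S,interpolation=cv2.INTER_CUBIC)
    m=(sub<85).astype(np.uint8)*255
    k=max(cv2.findContours(m,cv2.RETR_EXTERNAL,cv2.CHAIN_APPROX_NONE)[0],key=cv2.contourArea)
    (u,v),r=cv2.minEnclosingCircle(k); f=lambda q:((q[0]+.5)/S-.5+x0,(q[1]+.5)/S-.5+y0)
    C=onz(c,f((u,v)),49); rr=np.linalg.norm(onz(c,f((u+r,v)),49)-C)
    # bright line inside dial
    mm=np.zeros_like(m); cv2.circle(mm,(int(u),int(v)),int(r*.85),255,-1)
    vals=sub[mm>0]; ys,xs=np.nonzero((mm>0)&(sub>100))
    w=np.array([onz(c,f((x,y)),66) for x,y in zip(xs,ys)])
    mu=w.mean(0); d=np.linalg.svd(w-mu)[2][0]
    # dial centre at top of bar: axis leans 10deg to front
    cy,sy=np.cos(yaw),np.sin(yaw)
    P=C-np.array([cy,sy,0])*(66-49)*np.tan(np.radians(10))
    if d@(mu-P+[0,0,P[2]-mu[2]])<0:d=-d
    a=np.degrees(np.arctan2(d[1],d[0])-yaw); print(name,'centre',C.round(1),'r',rr.round(1),'line at',mu.round(1),'pt dir from centre',np.degrees(np.arctan2(mu[1]-P[1],mu[0]-P[0])-yaw).round(1),'line dir',a.round(1),'q',105-a)
info('b',219,189,np.radians(5.0)); info('a',293,193,np.radians(-6.5))
o=onz(c,(209+307/7,143+387/7),55);print('btn b',o)
# expected from box pose
for n,O,yw in(('b',(563.6,226.3),5.0),('a',(548.4,-55.1),-6.5)):
    t=np.radians(yw);print(n,'front',np.cos(t),np.sin(t))
# plate: fit circle ext via rings; beaker: yellow liquid
hsv=cv2.cvtColor(p,cv2.COLOR_BGR2HSV)
m=((hsv[...,0]>15)&(hsv[...,0]<40)&(hsv[...,1]>50)&(hsv[...,2]>120)).astype(np.uint8)*255
m[:, :220]=0;m[:,255:]=0;m[:150]=0;m[190:]=0
k=max(cv2.findContours(m,cv2.RETR_EXTERNAL,cv2.CHAIN_APPROX_NONE)[0],key=cv2.contourArea)
e=cv2.fitEllipse(k);print('liquid',e)
for z in(70,95,110,130):
    C=onz(c,e[0],z);print(z,C.round(1),(np.mean(e[1])/2/c['fx']*(1516-z)).round(1))
# dark ring specks for plate
sub=g[145:188,215:260];
```

```text
b centre [488.9 248.9  49. ] r 26.0 line at [487.6 261.2  66. ] pt dir from centre 77.2 line dir 80.3 q 24.656796637409315
a centre [479.3 -19.3  49. ] r 27.1 line at [488.5 -23.4  66. ] pt dir from centre -13.3 line dir -18.2 q 123.19322929300029
btn b [493.38354942 167.44074612  55.        ]
b front 0.9961946980917455 0.08715574274765817
a front 0.9935718556765875 -0.11320321376790672
liquid ((237.02671813964844, 170.01309204101562), (16.107622146606445, 16.196044921875), 11.05836009979248)
70 [593.3 227.2  70. ] 28.7
95 [588.4 226.4  95. ] 28.2
110 [585.4 225.9 110. ] 27.9
130 [581.4 225.3 130. ] 27.6
```

```bash
cat > ov.py <<'E'
from h import *
def overlay(D,yaw,B,out,fresh=False,q=None):
    cy,sy=np.cos(yaw),np.sin(yaw); R=np.array([[cy,-sy,0],[sy,cy,0],[0,0,1]])
    P=np.array([*D,0])+R@[120,-30,67]
    t=np.linspace(0,2*np.pi,80); ims=[]
    circ=lambda c,r,z:np.c_[c[0]+r*np.cos(t),c[1]+r*np.sin(t),0*t+z]
    for n,(x0,y0) in(('top',(205,140)),('side',(222,150))):
        c=cap(n) if fresh else load(n); S=7
        im=cv2.resize(c['pixels'][y0:y0+80,x0:x0+57 if n=='top' else x0+57+20],None,fx=S if n=='top' else 5.2,fy=7,interpolation=cv2.INTER_CUBIC)
        sx=S if n=='top' else 5.2
        def dr(X,col):
            u=(proj(c,X)-[x0,y0]+.5)*[sx,7]; cv2.polylines(im,[u.astype(np.int32).reshape(-1,1,2)],False,col,1,cv2.LINE_AA)
        for r in(45,65.5): dr(circ(P,r,67),(255,0,255))
        if B is not None:
            dr(circ(B,35,67),(0,0,255)); dr(circ(B,35,157),(0,160,0))
        dr(circ([*D,0],26.5,48),(255,160,0)); dr(circ(np.array([*D,0])+R@[-2.3,-80,0],12,46+13.3),(0,255,255))
        ims.append(im)
    cv2.imwrite(out,np.hstack(ims)[:600,:800]); print('plate',P.round(1))
E
python3 - <<'E'
from ov import *
overlay((488.9,248.9),np.radians(5),(587,226),'pics/ov1.png')
E
```

```text
plate [611.1 229.5  67. ]
```

View pics/ov1.png

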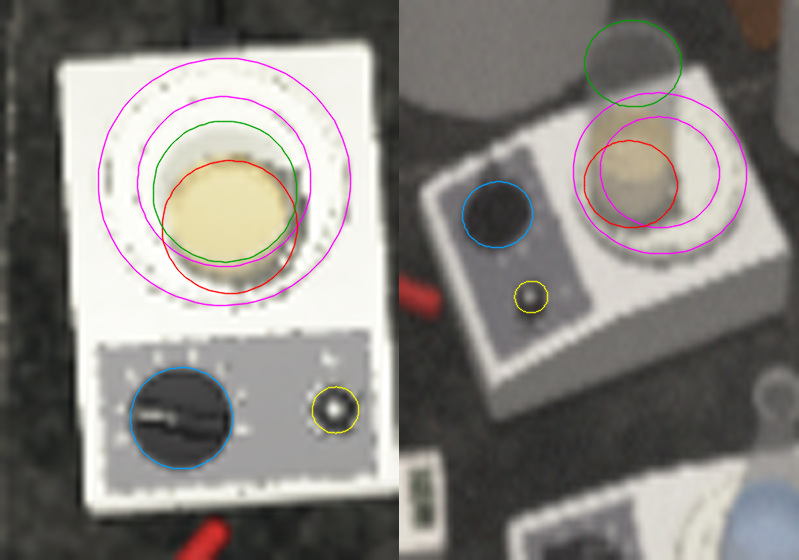

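The overlay fits both views: plate about (611,229.5), beaker about (588,227), dial (489,249). The target is the fourth stroke, three clicks away. Next: work out the turns.

```bash
cat > rot.py <<'E'
from h import *
from scipy.spatial.transform import Rotation as Ro
import sys
def turn(tilt,yaw=np.radians(5)):
    s=ctrl.sense(); w,x,y,z=s['ee_rot']; R0=Ro.from_quat([x,y,z,w])
    # stirrer frame; tool z = (sin,0,-cos), tool y = +stirrer y ; x = y x z
    zt=np.array([np.sin(tilt),0,-np.cos(tilt)]); yt=np.array([0,1.,0]); xt=np.cross(yt,zt)
    T=Ro.from_euler('z',yaw)*Ro.from_matrix(np.c_[xt,yt,zt])
    return s,(T*R0.inv()).as_rotvec()
if __name__=='__main__':
    s,v=turn(float(sys.argv[1])); print(s['eef_pos'].round(1),s['force'].round(1),'turn',v.round(3),'t',s['time_s'])
E
python3 rot.py 0.55
```

```text
[235.2 469.1 223.5] [-0.2  0.1  0.9] turn [-0.103 -0.548  0.538] t 0.1
```

```bash
python3 -m jog '[{"delta_pos":[35,-31,20],"angular":[-0.013,-0.068,0.067],"fingers":0.53},{"delta_pos":[71,-62,30],"angular":[-0.026,-0.137,0.134],"fingers":0.53},{"delta_pos":[107,-93,30],"angular":[-0.039,-0.205,0.202],"fingers":0.53},{"delta_pos":[143,-124,30],"angular":[-0.052,-0.274,0.269],"fingers":0.53},{"delta_pos":[178,-155,30],"angular":[-0.065,-0.342,0.336],"fingers":0.53},{"delta_pos":[214,-186,20],"angular":[-0.078,-0.411,0.403],"fingers":0.53},{"delta_pos":[250,-217,0],"angular":[-0.09,-0.48,0.47],"fingers":0.53},{"delta_pos":[285,-248,-24],"angular":[-0.103,-0.548,0.538],"fingers":0.53},{"delta_pos":[285,-248,-24],"angular":[-0.103,-0.548,0.538],"fingers":0.53},{"delta_pos":[285,-248,-24],"angular":[-0.103,-0.548,0.538],"fingers":0.53}]'; python3 rot.py 0.55
```

```text
time_s: 1.35
eef_pos: [520.2, 221.7, 200.4]
ee_rot: [0.272, -0.042, 0.961, 0.013]
force: [-1.1, -0.0, 0.2]
grip_width: 0.531
grip_force: 0.0
[520.2 221.7 200.4] [-1.1 -0.   0.2] turn [-0.002  0.     0.   ] t 1.35
```

```bash
python3 -m jog '[{"delta_pos":[0,0,-35],"angular":[0,0,0],"fingers":0.53},{"delta_pos":[0,0,-70],"angular":[0,0,0],"fingers":0.53},{"delta_pos":[0,0,-95],"angular":[0,0,0],"fingers":0.53},{"delta_pos":[0,0,-102],"angular":[0,0,0],"fingers":0.53},{"delta_pos":[0,0,-102],"angular":[0,0,0],"fingers":0.53}]'
python3 - <<'E'
from ov import *
overlay((488.9,248.9),np.radians(5),(588,227),'pics/ov2.png',True)
E
```

```text
time_s: 1.98
eef_pos: [520.5, 222.0, 98.9]
ee_rot: [0.272, -0.042, 0.961, 0.013]
force: [0.4, 0.4, 0.4]
grip_width: 0.527
grip_force: 0.0
plate [611.1 229.5  67. ]
```

View pics/ov2.png

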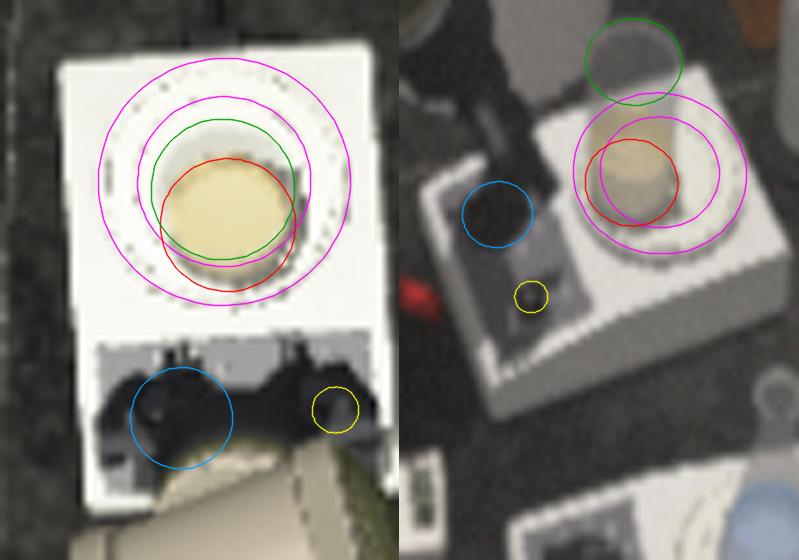

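The fingers are down in front of the beaker, midway at about (237,345) in the crop, in line with it. I'll push and track the liquid patch in the image.

```bash
cat > bk.py <<'E'
from h import *
c=cap('top');hsv=cv2.cvtColor(c['pixels'],cv2.COLOR_BGR2HSV)
m=((hsv[...,0]>15)&(hsv[...,0]<40)&(hsv[...,1]>50)&(hsv[...,2]>120)).astype(np.uint8)*255
m[:, :220]=0;m[:,255:]=0;m[:145]=0;m[190:]=0
k=max(cv2.findContours(m,cv2.RETR_EXTERNAL,cv2.CHAIN_APPROX_NONE)[0],key=cv2.contourArea)
e=cv2.fitEllipse(k); print('liquid px',np.round(e[0],2),np.round(e[1],1),'moved',(onz(c,e[0],100)-onz(c,(237.03,170.01),100)).round(1), ctrl.sense()['force'].round(2))
E
python3 -m jog '[{"delta_pos":[10,1,0],"angular":[0,0,0],"fingers":0.53},{"delta_pos":[18,1.6,0],"angular":[0,0,0],"fingers":0.53},{"delta_pos":[22,2,0],"angular":[0,0,0],"fingers":0.53},{"delta_pos":[26,2.3,0],"angular":[0,0,0],"fingers":0.53},{"delta_pos":[30,2.6,0],"angular":[0,0,0],"fingers":0.53},{"delta_pos":[33,2.9,0],"angular":[0,0,0],"fingers":0.53},{"delta_pos":[33,2.9,0],"angular":[0,0,0],"fingers":0.53}]'; python3 bk.py
```

```text
time_s: 2.95
eef_pos: [553.4, 224.2, 98.0]
ee_rot: [0.272, -0.042, 0.961, 0.013]
force: [-0.7, -0.1, -0.8]
grip_width: 0.531
grip_force: 0.0
liquid px [237.06 170.07] [16.1 16.4] moved [-0.2 -0.1  0. ] [-0.49 -0.63  0.3 ]
```

```bash
python3 -m jog '[{"delta_pos":[3,0.3,0],"angular":[0,0,0],"fingers":0.53},{"delta_pos":[6,0.5,0],"angular":[0,0,0],"fingers":0.53},{"delta_pos":[9,0.8,0],"angular":[0,0,0],"fingers":0.53},{"delta_pos":[12,1,0],"angular":[0,0,0],"fingers":0.53},{"delta_pos":[15,1.3,0],"angular":[0,0,0],"fingers":0.53},{"delta_pos":[15,1.3,0],"angular":[0,0,0],"fingers":0.53}]'; python3 bk.py
```

```text
time_s: 3.75
eef_pos: [568.5, 225.5, 98.0]
ee_rot: [0.272, -0.042, 0.961, 0.013]
force: [0.6, 1.1, -0.6]
grip_width: 0.528
grip_force: 0.1
liquid px [237.15 167.74] [16.  16.3] moved [ 8.2 -0.2  0. ] [-0.2  -0.16 -0.36]
```

```bash
python3 -m jog '[{"delta_pos":[3,0.5,0],"angular":[0,0,0],"fingers":0.53},{"delta_pos":[6,1,0],"angular":[0,0,0],"fingers":0.53},{"delta_pos":[9,1.4,0],"angular":[0,0,0],"fingers":0.53},{"delta_pos":[12,1.9,0],"angular":[0,0,0],"fingers":0.53},{"delta_pos":[14,2.2,0],"angular":[0,0,0],"fingers":0.53},{"delta_pos":[15,2.3,0],"angular":[0,0,0],"fingers":0.53},{"delta_pos":[15,2.3,0],"angular":[0,0,0],"fingers":0.53}]'; python3 bk.py; python3 -m jog '[{"delta_pos":[-10,-1,0],"angular":[0,0,0],"fingers":0.53},{"delta_pos":[-40,-3,0],"angular":[0,0,0],"fingers":0.53},{"delta_pos":[-65,-5,5],"angular":[0,0,0],"fingers":0.53},{"delta_pos":[-65,-5,45],"angular":[0,0,0],"fingers":0.53},{"delta_pos":[-65,-5,100],"angular":[0,0,0],"fingers":0.3},{"delta_pos":[-65,-5,100],"angular":[0,0,0],"fingers":0}]';python3 bk.py;  python3 - <<'E'
from ov import *
overlay((488.9,248.9),np.radians(5),(611,229.5),'pics/ov3.png',True)
E
```

```text
time_s: 4.68
eef_pos: [583.4, 227.8, 98.0]
ee_rot: [0.272, -0.042, 0.961, 0.013]
force: [-0.1, -0.2, -0.9]
grip_width: 0.531
grip_force: 0.3
liquid px [236.6  163.77] [16.1 16.4] moved [22.6  2.1  0. ] [-0.37 -0.38 -0.45]
time_s: 5.48
eef_pos: [519.4, 223.3, 202.5]
ee_rot: [0.276, -0.042, 0.96, 0.013]
force: [0.7, -0.2, -0.7]
grip_width: 0.112
grip_force: 0.0
liquid px [236.64 163.75] [16.1 16.3] moved [22.6  2.   0. ] [-0.98 -0.31 -0.92]
plate [611.1 229.5  67. ]
```

View pics/ov3.png

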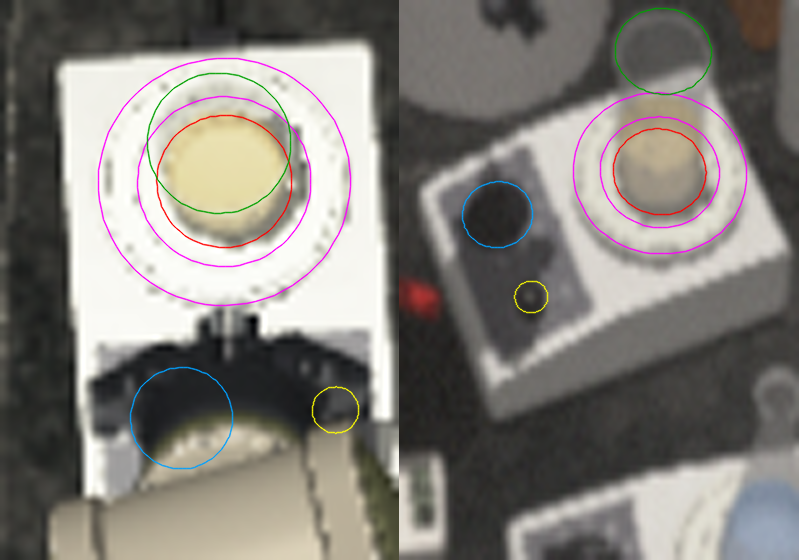

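The beaker sits concentric with the rings in both views. Now close the fingers, tilt to the dial's axis and get the fingertip's extent from the images.

```bash
python3 rot.py 0.175
python3 - <<'E'
from h import *
c=load('top')
for z in(185,190,195): print(z,[onz(c,(205+u/7-.5,140+v/7-.5),z).round(1) for u,v in((198,312),(258,312))])
E
```

```text
[517.5 222.6 196.9] [0.6 0.4 0.5] turn [-0.034  0.372 -0.   ] t 5.625
185 [array([522.6, 236.3, 185. ]), array([523.2, 207.8, 185. ])]
190 [array([521.7, 236. , 190. ]), array([522.4, 207.7, 190. ])]
195 [array([520.9, 235.8, 195. ]), array([521.6, 207.6, 195. ])]
```

```bash
cat > dp.py <<'E'
import sys
from h import *
a=np.radians(5);X=np.array([np.cos(a),np.sin(a),0]);Y=np.array([-np.sin(a),np.cos(a),0]);Z=np.array([0,0,1.])
p=np.cos(.1745)*X+np.sin(.1745)*Z; n=-np.sin(.1745)*X+np.cos(.1745)*Z
D=np.array([488.9,248.9,46])
def tcp(px,py,pn): return D+px*p+py*Y+(pn+17)*n
if __name__=='__main__':
    s=ctrl.sense()['eef_pos']; q=(s-D); print('tip now px,py,pn',(q@p).round(1),(q@Y).round(1),(q@n-17).round(1))
    for t in sys.argv[1:]:
        v=[float(k) for k in t.split(',')]; print(v,'tcp',tcp(*v).round(1),'delta',(tcp(*v)-s).round(1))
    print('p',p.round(3),'Y',Y.round(3),'n',n.round(3))
E
python3 dp.py -24,23,60 -24,23,9
```

```text
tip now px,py,pn 52.0 -28.7 127.0
[-24.0, 23.0, 60.0] tcp [450.  268.6 117.7] delta [-67.5  46.  -79.2]
[-24.0, 23.0, 9.0] tcp [458.9 269.4  67.4] delta [ -58.7   46.7 -129.4]
p [0.981 0.086 0.174] Y [-0.087  0.996  0.   ] n [-0.173 -0.015  0.985]
```

```bash
python3 -m jog '[{"delta_pos":[-20,15,0],"angular":[-0.012,0.125,0],"fingers":0},{"delta_pos":[-45,30,0],"angular":[-0.023,0.25,0],"fingers":0},{"delta_pos":[-68,46,-20],"angular":[-0.034,0.372,0],"fingers":0},{"delta_pos":[-68,46,-50],"angular":[-0.034,0.372,0],"fingers":0},{"delta_pos":[-68,46,-79],"angular":[-0.034,0.372,0],"fingers":0},{"delta_pos":[-68,46,-79],"angular":[-0.034,0.372,0],"fingers":0},{"delta_pos":[-68,46,-79],"angular":[-0.034,0.372,0],"fingers":0}]'; python3 rot.py 0.175; python3 dp.py
python3 - <<'E'
from h import *
a=cap('top')['pixels'][165:225,205:262];b=cap('side')['pixels'][135:210,205:285]
cv2.imwrite('pics/tip1.png',np.hstack([cv2.resize(a,(390,410),interpolation=cv2.INTER_CUBIC),cv2.resize(b,(410,410),interpolation=cv2.INTER_CUBIC)]))
E
```

```text
time_s: 6.5
eef_pos: [450.6, 268.8, 119.5]
ee_rot: [0.089, -0.043, 0.995, 0.004]
force: [0.9, -0.0, 1.0]
grip_width: -0.005
grip_force: 0.0
[450.6 268.8 119.5] [ 0.9 -0.   1. ] turn [-0.     0.002 -0.   ] t 6.5
tip now px,py,pn -23.1 23.2 61.7
p [0.981 0.086 0.174] Y [-0.087  0.996  0.   ] n [-0.173 -0.015  0.985]
```

View pics/tip1.png

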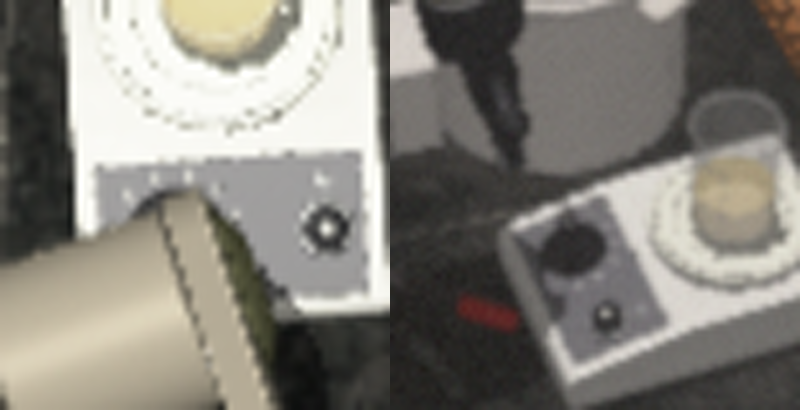

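Run:
```python
from h import *; from dp import *
c=load('side'); s=np.array([450.6,268.8,119.5])
for k in(17,10,0,-20): print(k,proj(c,[s-k*n, s-k*n+11*p, s-k*n-11*p]).round(1).tolist())
g=cv2.cvtColor(c['pixels'],cv2.COLOR_BGR2GRAY)
print(g[150:170,220:238])
```

```text
17 [[230.0, 168.3], [232.6, 167.2], [227.3, 169.3]]
10 [[229.6, 167.1], [232.2, 166.0], [227.0, 168.1]]
0 [[229.1, 165.3], [231.7, 164.2], [226.4, 166.3]]
-20 [[228.0, 161.7], [230.7, 160.6], [225.3, 162.7]]
[[ 51  41  38  38  45  55  57  46  41  51  93 115 119 115 118 118 116 118]
 [ 65  40  41  37  44  55  62  56  46  52  91 114 117 118 119 118 120 117]
 [ 81  46  38  40  40  51  63  59  50  48  81 109 116 114 115 116 118 119]
 [ 94  62  40  35  36  50  66  69  57  48  73 102 115 117 119 119 118 117]
 [109  84  48  38  42  43  65  73  57  57  76 108 117 118 116 116 119 117]
 [111  95  64  46  40  42  55  61  62  56  58  84 110 115 117 117 118 116]
 [110 110  93  61  45  45  52  54  59  56  48  55  93 114 119 114 117 116]
 [111 114 105  81  48  43  45  50  58  58  55  52  91 117 118 119 118 118]
 [111 113 113  94  62  41  42  49  51  52  51  52  91 116 117 119 117 117]
 [113 111 111 110  86  49  40  38  43  47  51  69 100 116 118 119 117 121]
 [111 113 114 111  86  51  44  40  38  39  57  94 116 120 117 119 119 119]
 [109 112 111 110  96  69  48  41  43  43  68 100 115 119 116 119 116 118]
 [ 92 104 107 113 110  93  62  46  41  44  59  95 116 117 119 120 119 118]
 [ 70  77  92 102 109  93  72  54  37  41  54  90 112 118 119 119 119 120]
 [ 63  61  67  75  87  83  76  65  46  45  50  79 107 115 119 117 118 119]
 [ 62  62  61  59  59  60  68  65  51  51  63  89 106 111 113 117 119 117]
 [ 61  62  63  61  60  53  61  62  57  56  63  76  85  85  93 103 101 106]
 [ 57  57  58  60  59  60  52  58  56  55  61  61  60  58  57  63  67  68]
 [ 49  56  56  58  57  58  57  59  57  58  56  64  59  64  59  63  59  60]
 [ 43  50  53  56  57  61  61  62  54  59  63  58  65  62  58  60  61  59]]
```

```bash
python3 -m jog '[{"delta_pos":[4,0,-25],"angular":[0,0,0],"fingers":0},{"delta_pos":[8,0.5,-45],"angular":[0,0,0],"fingers":0},{"delta_pos":[8.5,0.5,-52],"angular":[0,0,0],"fingers":0},{"delta_pos":[8.5,0.5,-52],"angular":[0,0,0],"fingers":0}]'; python3 dp.py -14,23,9 -7,23,9
```

```text
time_s: 7.1
eef_pos: [459.0, 269.3, 67.5]
ee_rot: [0.089, -0.044, 0.995, 0.004]
force: [-0.3, 0.4, -0.0]
grip_width: -0.006
grip_force: 0.0
tip now px,py,pn -23.9 23.0 9.0
[-14.0, 23.0, 9.0] tcp [468.7 270.2  69.2] delta [9.7 0.9 1.7]
[-7.0, 23.0, 9.0] tcp [475.5 270.8  70.4] delta [16.5  1.5  2.9]
p [0.981 0.086 0.174] Y [-0.087  0.996  0.   ] n [-0.173 -0.015  0.985]
```

```bash
python3 -m jog '[{"delta_pos":[5,0.4,0.9],"angular":[0,0,0],"fingers":0},{"delta_pos":[9.7,0.9,1.7],"angular":[0,0,0],"fingers":0},{"delta_pos":[9.7,0.9,1.7],"angular":[0,0,0],"fingers":0}]'; for i in 1; do python3 -m jog '[{"delta_pos":[2,0.2,0.3],"angular":[0,0,0],"fingers":0},{"delta_pos":[2,0.2,0.3],"angular":[0,0,0],"fingers":0}]'|grep -E 'pos|force'; python3 -m jog '[{"delta_pos":[2,0.2,0.3],"angular":[0,0,0],"fingers":0},{"delta_pos":[2,0.2,0.3],"angular":[0,0,0],"fingers":0}]'|grep -E 'pos|force'; python3 -m jog '[{"delta_pos":[2,0.2,0.4],"angular":[0,0,0],"fingers":0},{"delta_pos":[2,0.2,0.4],"angular":[0,0,0],"fingers":0}]'|grep -E 'pos|force'; done; python3 dp.py
```

```text
time_s: 7.48
eef_pos: [469.1, 270.3, 69.1]
ee_rot: [0.089, -0.043, 0.995, 0.004]
force: [-0.4, -0.0, -0.5]
grip_width: 0.002
grip_force: 0.0
eef_pos: [470.6, 270.4, 69.0]
force: [0.5, -0.3, -0.6]
grip_force: 0.0
eef_pos: [472.7, 270.6, 69.3]
force: [-0.1, -0.5, 0.1]
grip_force: 0.0
eef_pos: [474.7, 270.8, 69.7]
force: [0.5, 0.7, -0.1]
grip_force: 0.0
tip now px,py,pn -7.9 23.1 8.5
p [0.981 0.086 0.174] Y [-0.087  0.996  0.   ] n [-0.173 -0.015  0.985]
```

```bash
python3 -m jog '[{"delta_pos":[1.5,0.1,0.3],"angular":[0,0,0],"fingers":0},{"delta_pos":[1.5,0.1,0.3],"angular":[0,0,0],"fingers":0}]'|grep -E 'pos|force:'; python3 -m jog '[{"delta_pos":[1.5,0.1,0.3],"angular":[0,0,0],"fingers":0},{"delta_pos":[1.5,0.1,0.3],"angular":[0,0,0],"fingers":0}]'|grep -E 'pos|force:'
python3 - <<'E'
from h import *
a=cap('side')
cv2.imwrite('pics/s2.png',cv2.resize(a['pixels'][155:215,215:295],(800,600),interpolation=cv2.INTER_CUBIC))
E
```

```text
eef_pos: [476.2, 270.9, 70.0]
force: [-0.2, 0.6, -0.1]
grip_force: 0.0
eef_pos: [477.7, 271.0, 70.3]
force: [-0.5, 0.1, -0.5]
grip_force: 0.0
```

View pics/s2.png

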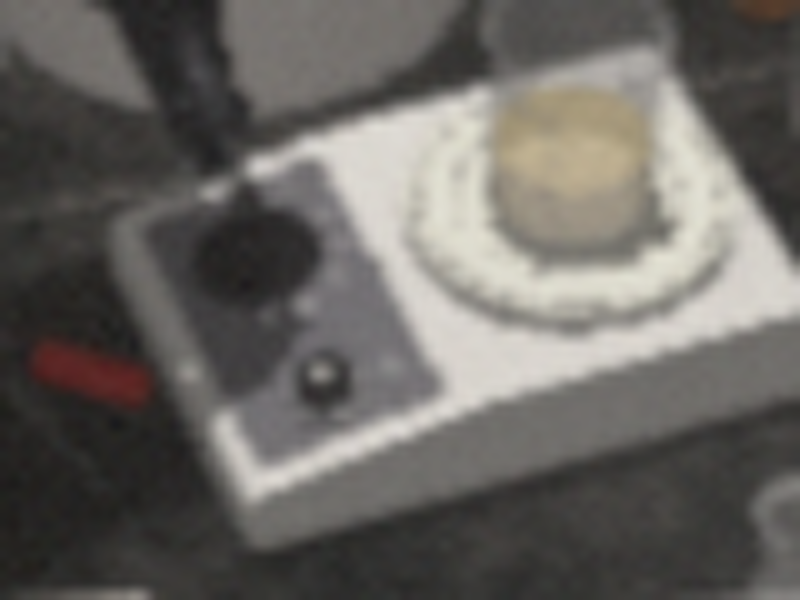

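The dial is too dark to read from the side with the finger beside it. I'll feel for contact in small steps.

```bash
for i in 1; do python3 -m jog '[{"delta_pos":[1,0.1,0.2],"angular":[0,0,0],"fingers":0},{"delta_pos":[1,0.1,0.2],"angular":[0,0,0],"fingers":0}]'|grep -E ' ?force:'; python3 -m jog '[{"delta_pos":[1,0.1,0.2],"angular":[0,0,0],"fingers":0},{"delta_pos":[1,0.1,0.2],"angular":[0,0,0],"fingers":0}]'|grep -E 'force:'; python3 -m jog '[{"delta_pos":[1,0.1,0.2],"angular":[0,0,0],"fingers":0},{"delta_pos":[1,0.1,0.2],"angular":[0,0,0],"fingers":0}]'|grep -E 'force:'; done; python3 dp.py; python3 rot.py .175
```

```text
force: [0.3, -0.5, -0.3]
grip_force: 0.0
force: [-0.8, -0.3, -0.5]
grip_force: 0.0
force: [0.3, 0.7, -0.8]
grip_force: 0.0
tip now px,py,pn -1.9 23.0 8.6
p [0.981 0.086 0.174] Y [-0.087  0.996  0.   ] n [-0.173 -0.015  0.985]
[480.6 271.3  70.9] [ 0.3  0.7 -0.8] turn [-0.     0.002 -0.   ] t 9.525
```

```bash
cat > dial.py <<'E'
from h import *
def dial(c,C=(488.9,248.9),yaw=np.radians(5)):
    g=cv2.cvtColor(c['pixels'],cv2.COLOR_BGR2GRAY);S=8;x0,y0=219,189
    sub=cv2.resize(g[y0:y0+22,x0:x0+22],None,fx=S,fy=S,interpolation=cv2.INTER_CUBIC)
    ys,xs=np.mgrid[0:22*S,0:22*S]
    w=cv2.undistortPoints(np.stack([(xs.ravel()+.5)/S-.5+x0,(ys.ravel()+.5)/S-.5+y0],1).reshape(-1,1,2),K(c),np.array(c['dist'],float))[:,0]
    R=np.array(c['R']);o=-R.T@np.array(c['t']);d=np.c_[w,np.ones(len(w))]@R
    P=o+d*((66-o[2])/d[:,2])[:,None]
    cc=np.array([C[0]-3*np.cos(yaw)-.5,C[1]-.3])
    v=P[:,:2]-cc; r=np.hypot(*v.T); sel=(r<23)&(sub.ravel()>95); v=v[sel]
    if len(v)<20: print('no line',len(v)); return
    m=v.mean(0); e=np.linalg.svd(v-m)[2][0]; e=e*np.sign(e@m)
    A=lambda q:np.degrees(np.arctan2(q[1],q[0])-yaw)
    print('n',len(v),'mean off',m.round(1),'q by mean',(105-A(m)).round(1),'q by line',(105-A(e)).round(1))
if __name__=='__main__': dial(cap('top'))
E
python3 -m jog '[{"delta_pos":[-12,2,0],"angular":[0,0,0],"fingers":0},{"delta_pos":[-30,10,10],"angular":[0,0,0],"fingers":0},{"delta_pos":[-50,30,50],"angular":[0,0,0],"fingers":0},{"delta_pos":[-90,60,90],"angular":[0,0,0],"fingers":0},{"delta_pos":[-140,90,110],"angular":[0,0,0],"fingers":0},{"delta_pos":[-170,130,110],"angular":[0,0,0],"fingers":0},{"delta_pos":[-170,130,110],"angular":[0,0,0],"fingers":0},{"delta_pos":[-170,130,110],"angular":[0,0,0],"fingers":0}]'|grep pos; python3 dial.py
python3 - <<'E'
from h import *
p=load('top')['pixels']; cv2.imwrite('pics/d1.png',cv2.resize(p[165:225,205:262],None,fx=9,fy=9,interpolation=cv2.INTER_CUBIC))
E
```

```text
eef_pos: [310.0, 401.1, 181.1]
n 489 mean off [ 2.2 13. ] q by mean 29.8 q by line 25.4
```

The dial is still at the first stroke, so the fingertip is slimmer than I assumed. I'll go back a little further in and push until contact shows.

```bash
python3 dp.py -24,19,40 -20,19,9 -4,19,9
```

```text
tip now px,py,pn -138.5 166.8 144.5
[-24.0, 19.0, 40.0] tcp [453.8 264.9  98. ] delta [ 143.3 -135.9  -83.1]
[-20.0, 19.0, 9.0] tcp [463.1 265.7  68.1] delta [ 152.6 -135.  -112.9]
[-4.0, 19.0, 9.0] tcp [478.8 267.1  70.9] delta [ 168.3 -133.7 -110.1]
p [0.981 0.086 0.174] Y [-0.087  0.996  0.   ] n [-0.173 -0.015  0.985]
```

```bash
python3 -m jog '[{"delta_pos":[40,-35,0],"angular":[0,0,0],"fingers":0},{"delta_pos":[80,-70,-10],"angular":[0,0,0],"fingers":0},{"delta_pos":[110,-105,-30],"angular":[0,0,0],"fingers":0},{"delta_pos":[144,-136,-70],"angular":[0,0,0],"fingers":0},{"delta_pos":[144,-136,-83],"angular":[0,0,0],"fingers":0},{"delta_pos":[144,-136,-83],"angular":[0,0,0],"fingers":0}]'|grep -E 'pos|force:'; python3 dp.py -20,19,9 -3,19,9
```

```text
eef_pos: [454.1, 264.7, 97.4]
force: [0.6, 0.6, -0.1]
grip_force: 0.0
tip now px,py,pn -23.8 18.7 39.3
[-20.0, 19.0, 9.0] tcp [463.1 265.7  68.1] delta [  9.    1.  -29.2]
[-3.0, 19.0, 9.0] tcp [479.8 267.2  71.1] delta [ 25.7   2.5 -26.3]
p [0.981 0.086 0.174] Y [-0.087  0.996  0.   ] n [-0.173 -0.015  0.985]
```

```bash
F(){ grep -E ' ?force: \[|pos'|tr '\n' ' ';echo; }; python3 -m jog '[{"delta_pos":[9,1,-29],"angular":[0,0,0],"fingers":0},{"delta_pos":[9,1,-29],"angular":[0,0,0],"fingers":0},{"delta_pos":[16,1.6,-28],"angular":[0,0,0],"fingers":0},{"delta_pos":[20,2,-27.4],"angular":[0,0,0],"fingers":0},{"delta_pos":[22,2.2,-27],"angular":[0,0,0],"fingers":0},{"delta_pos":[22,2.2,-27],"angular":[0,0,0],"fingers":0}]'|F
python3 -m jog '[{"delta_pos":[1.5,0.1,0.3],"angular":[0,0,0],"fingers":0},{"delta_pos":[1.5,0.1,0.3],"angular":[0,0,0],"fingers":0}]'|F
python3 -m jog '[{"delta_pos":[1.5,0.1,0.3],"angular":[0,0,0],"fingers":0},{"delta_pos":[1.5,0.1,0.3],"angular":[0,0,0],"fingers":0}]'|F
python3 -m jog '[{"delta_pos":[1.5,0.1,0.3],"angular":[0,0,0],"fingers":0},{"delta_pos":[1.5,0.1,0.3],"angular":[0,0,0],"fingers":0}]'|F
python3 -m jog '[{"delta_pos":[1.5,0.1,0.3],"angular":[0,0,0],"fingers":0},{"delta_pos":[1.5,0.1,0.3],"angular":[0,0,0],"fingers":0}]'|F; python3 dp.py
```

```text
eef_pos: [476.7, 267.5, 71.2] force: [0.8, -0.3, 0.5] 
eef_pos: [478.1, 267.6, 71.2] force: [0.3, 0.5, 0.1] 
eef_pos: [479.7, 267.7, 71.5] force: [-0.3, 0.6, -0.3] 
eef_pos: [481.2, 267.8, 71.8] force: [0.2, -0.2, -1.0] 
eef_pos: [482.7, 267.9, 72.1] force: [-0.1, 0.3, 0.2] 
tip now px,py,pn 0.1 19.5 9.5
p [0.981 0.086 0.174] Y [-0.087  0.996  0.   ] n [-0.173 -0.015  0.985]
```

```bash
F(){ grep -E ' ?force: \[|pos'|tr '\n' ' ';echo; }; 
python3 -m jog '[{"delta_pos":[1,0.1,0.2],"angular":[0,0,0],"fingers":0}]'|F
python3 -m jog '[{"delta_pos":[1,0.1,0.2],"angular":[0,0,0],"fingers":0}]'|F
python3 -m jog '[{"delta_pos":[1,0.1,0.2],"angular":[0,0,0],"fingers":0}]'|F
python3 -m jog '[{"delta_pos":[1,0.1,0.2],"angular":[0,0,0],"fingers":0}]'|F
python3 - <<'E'
from h import *
for n in('side',):
    p=cap(n)['pixels']; a=p[165:190,225:255]
    a=np.clip(a.astype(float)*2.2,0,255).astype(np.uint8)
    cv2.imwrite('pics/s3.png',cv2.resize(a,(720,600),interpolation=cv2.INTER_CUBIC))
from dp import *
c=load('side');s=ctrl.sense()['eef_pos']
f=lambda X:((proj(c,X)-[225,165]+.5)*24).round().tolist()
print('tip',f([s-17*n]),'tcp',f([s]),'bar top pts at q30', f([D+22.5*n+r*(np.cos(np.radians(75))*p+np.sin(np.radians(75))*Y) for r in(27,0,-25)]),'q60',f([D+22.5*n+r*(np.cos(np.radians(45))*p+np.sin(np.radians(45))*Y) for r in(27,-25)]))
E
```

```text
eef_pos: [483.5, 268.0, 72.3] force: [0.8, -0.8, 1.1] 
eef_pos: [484.6, 268.1, 72.5] force: [-0.2, 0.9, 0.9] 
eef_pos: [485.6, 268.2, 72.7] force: [-0.6, 0.2, 0.4] 
eef_pos: [486.6, 268.3, 72.9] force: [-0.1, -0.1, -0.3] 
tip [[356.0, 258.0]] tcp [[336.0, 189.0]] bar top pts at q30 [[343.0, 174.0], [358.0, 293.0], [371.0, 405.0]] q60 [[426.0, 174.0], [293.0, 404.0]]
```

View pics/s3.png

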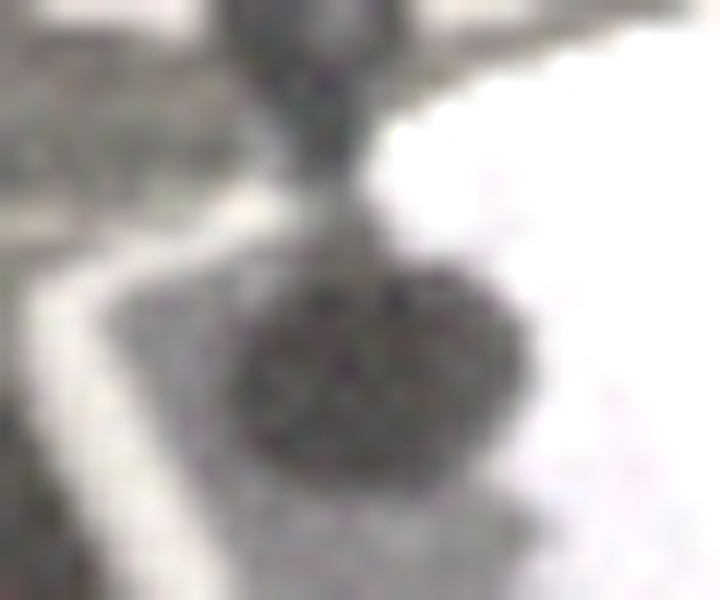

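The picture shows the fingertip ending at about (325,185), above the dial's hump at (345,210). So the tip ends higher than the predicted (356,258) and is passing over the bar. I'll back off and lower it in feeling steps.

```bash
F(){ grep -E ' ?force: \[|pos'|tr '\n' ' ';echo; }; python3 -m jog '[{"delta_pos":[-15,-1.3,-2.6],"angular":[0,0,0],"fingers":0},{"delta_pos":[-28,-2.4,-4.9],"angular":[0,0,0],"fingers":0},{"delta_pos":[-28,-2.4,-4.9],"angular":[0,0,0],"fingers":0}]'|F
python3 -m jog '[{"delta_pos":[0.8,0,-5],"angular":[0,0,0],"fingers":0},{"delta_pos":[0.8,0,-5],"angular":[0,0,0],"fingers":0}]'|F
python3 -m jog '[{"delta_pos":[0.4,0,-2],"angular":[0,0,0],"fingers":0},{"delta_pos":[0.4,0,-2],"angular":[0,0,0],"fingers":0}]'|F
python3 -m jog '[{"delta_pos":[0.4,0,-2],"angular":[0,0,0],"fingers":0},{"delta_pos":[0.4,0,-2],"angular":[0,0,0],"fingers":0}]'|F
python3 dp.py
```

```text
eef_pos: [457.8, 265.9, 67.9] force: [-0.3, 0.2, 0.1] 
eef_pos: [459.6, 265.8, 62.6] force: [0.1, -0.3, -1.3] 
eef_pos: [459.8, 265.9, 60.8] force: [-0.4, 0.9, -0.4] 
eef_pos: [460.1, 265.9, 58.9] force: [0.8, 0.3, 0.6] 
tip now px,py,pn -24.6 19.4 0.4
p [0.981 0.086 0.174] Y [-0.087  0.996  0.   ] n [-0.173 -0.015  0.985]
```

```bash
F(){ grep -E ' ?force: \[|pos'|tr '\n' ' ';echo; }; for i in 1; do
python3 -m jog '[{"delta_pos":[0.4,0,-2],"angular":[0,0,0],"fingers":0},{"delta_pos":[0.4,0,-2],"angular":[0,0,0],"fingers":0}]'|F
python3 -m jog '[{"delta_pos":[0.4,0,-2],"angular":[0,0,0],"fingers":0},{"delta_pos":[0.4,0,-2],"angular":[0,0,0],"fingers":0}]'|F
python3 -m jog '[{"delta_pos":[0.4,0,-2],"angular":[0,0,0],"fingers":0},{"delta_pos":[0.4,0,-2],"angular":[0,0,0],"fingers":0}]'|F
done
python3 dp.py
python3 - <<'E'
from h import *
g=cv2.cvtColor(cap('side')['pixels'],cv2.COLOR_BGR2GRAY)
from dp import *
c=load('side');s=ctrl.sense()['eef_pos'];print(proj(c,[s,s-17*n]).round(1)); print(g[166:184,228:244])
E
```

```text
eef_pos: [460.5, 265.9, 56.8] force: [1.1, 0.5, -0.2] 
eef_pos: [460.9, 265.9, 54.8] force: [0.3, 0.5, 0.7] 
eef_pos: [461.3, 265.9, 52.8] force: [-0.7, -0.2, -0.3] 
tip now px,py,pn -24.5 19.3 -5.8
p [0.981 0.086 0.174] Y [-0.087  0.996  0.   ] n [-0.173 -0.015  0.985]
[[232.6 177.7]
 [233.4 180.5]]
[[ 35  54  61  58  48  48  81 102 102 102 106 108 105  99  88  82]
 [ 38  49  59  63  51  45  49  60  65  66  72  72  71  66  71  70]
 [ 37  42  57  63  58  53  53  55  56  60  55  60  58  63  69  78]
 [ 41  43  50  60  63  56  46  49  55  60  60  63  67  76  94 125]
 [ 43  45  51  55  60  55  47  47  52  59  66  89 131 144 152 174]
 [ 47  40  42  48  58  57  51  51  64  83 104 135 186 202 189 170]
 [ 46  41  41  49  50  52  69 103 130 146 151 148 165 166 153 138]
 [ 59  40  39  42  44  57 105 161 185 182 147 103 101 114 118 120]
 [ 70  54  45  40  37  55 114 160 163 130  95  82  77  95 109 118]
 [ 77  79  61  40  40  49  92 121 120  95  75  79  69  82  97  93]
 [ 96  93  72  48  38  44  71 103 110  83  61  68  63  50  55  57]
 [106  90  74  56  46  50  69  86  85  60  48  45  46  40  41  47]
 [103  85  74  68  58  62  61  57  51  46  43  40  46  47  43  47]
 [109  91  74  68  64  64  53  44  40  42  44  42  45  42  46  46]
 [108 100  80  64  62  60  50  35  40  42  40  42  46  41  42  44]
 [106 107  93  71  65  55  48  38  40  39  42  40  43  41  46  47]
 [105 109 100  78  65  57  47  38  36  39  43  42  42  40  43  46]
 [102 108 109  93  66  62  51  43  37  41  45  39  34  36  42  50]]
```

The tip really ends near the TCP, at about 10 mm above the panel, which is a good height for the bar. Push now.

```bash
F(){ grep -E ' ?force: \[|pos'|tr '\n' ' ';echo; }; 
python3 -m jog '[{"delta_pos":[6,0.5,1],"angular":[0,0,0],"fingers":0},{"delta_pos":[10,0.9,1.7],"angular":[0,0,0],"fingers":0},{"delta_pos":[10,0.9,1.7],"angular":[0,0,0],"fingers":0}]'|F
python3 -m jog '[{"delta_pos":[1.5,0.1,0.3],"angular":[0,0,0],"fingers":0},{"delta_pos":[1.5,0.1,0.3],"angular":[0,0,0],"fingers":0}]'|F
python3 -m jog '[{"delta_pos":[1.5,0.1,0.3],"angular":[0,0,0],"fingers":0},{"delta_pos":[1.5,0.1,0.3],"angular":[0,0,0],"fingers":0}]'|F
python3 -m jog '[{"delta_pos":[1.5,0.1,0.3],"angular":[0,0,0],"fingers":0},{"delta_pos":[1.5,0.1,0.3],"angular":[0,0,0],"fingers":0}]'|F
python3 dp.py
```

```text
eef_pos: [471.7, 266.8, 54.8] force: [0.7, 0.1, 0.0] 
eef_pos: [472.8, 266.9, 55.0] force: [-1.0, 0.7, -0.4] 
eef_pos: [473.9, 267.0, 55.1] force: [-4.2, 0.3, 0.7] 
eef_pos: [475.3, 267.2, 55.4] force: [-3.7, 1.7, -0.4] 
tip now px,py,pn -10.1 19.4 -5.7
p [0.981 0.086 0.174] Y [-0.087  0.996  0.   ] n [-0.173 -0.015  0.985]
```

Contact. Continue till it snaps.

```bash
F(){ grep -E ' ?force: \[|pos'|tr '\n' ' ';echo; }; 
python3 -m jog '[{"delta_pos":[1,0.1,0.2],"angular":[0,0,0],"fingers":0},{"delta_pos":[1,0.1,0.2],"angular":[0,0,0],"fingers":0}]'|F
python3 -m jog '[{"delta_pos":[1,0.1,0.2],"angular":[0,0,0],"fingers":0},{"delta_pos":[1,0.1,0.2],"angular":[0,0,0],"fingers":0}]'|F
python3 -m jog '[{"delta_pos":[1,0.1,0.2],"angular":[0,0,0],"fingers":0},{"delta_pos":[1,0.1,0.2],"angular":[0,0,0],"fingers":0}]'|F
```

```text
eef_pos: [477.5, 267.3, 56.1] force: [-0.2, -0.2, 0.6] 
eef_pos: [478.3, 267.3, 56.2] force: [0.0, 0.0, 0.4] 
eef_pos: [478.9, 267.4, 56.2] force: [0.2, -0.5, 0.1]
```

First click. Second in the same direction.

```bash
F(){ grep -E ' ?force: \[|pos'|tr '\n' ' ';echo; }; 
python3 -m jog '[{"delta_pos":[1.5,0.1,0.3],"angular":[0,0,0],"fingers":0},{"delta_pos":[1.5,0.1,0.3],"angular":[0,0,0],"fingers":0}]'|F
python3 -m jog '[{"delta_pos":[1.5,0.1,0.3],"angular":[0,0,0],"fingers":0},{"delta_pos":[1.5,0.1,0.3],"angular":[0,0,0],"fingers":0}]'|F
python3 -m jog '[{"delta_pos":[1.5,0.1,0.3],"angular":[0,0,0],"fingers":0},{"delta_pos":[1.5,0.1,0.3],"angular":[0,0,0],"fingers":0}]'|F
python3 -m jog '[{"delta_pos":[1.5,0.1,0.3],"angular":[0,0,0],"fingers":0},{"delta_pos":[1.5,0.1,0.3],"angular":[0,0,0],"fingers":0}]'|F;python3 dp.py
```

```text
eef_pos: [480.1, 267.5, 56.4] force: [-1.7, -0.5, 0.0] 
eef_pos: [481.6, 267.6, 56.7] force: [-3.8, 0.7, 0.7] 
eef_pos: [483.6, 267.8, 57.2] force: [-2.3, -0.1, 0.6] 
eef_pos: [485.5, 267.8, 57.7] force: [0.5, -0.0, -0.3] 
tip now px,py,pn 0.4 19.1 -5.2
p [0.981 0.086 0.174] Y [-0.087  0.996  0.   ] n [-0.173 -0.015  0.985]
```

```bash
F(){ grep -E ' ?force: \[|pos'|tr '\n' ' ';echo; }; 
python3 -m jog '[{"delta_pos":[-0.7,8,0],"angular":[0,0,0],"fingers":0},{"delta_pos":[9,9,1.7],"angular":[0,0,0],"fingers":0},{"delta_pos":[16,10,3],"angular":[0,0,0],"fingers":0},{"delta_pos":[16,10,3],"angular":[0,0,0],"fingers":0}]'|F; python3 dp.py
python3 -m jog '[{"delta_pos":[0.2,-3,0],"angular":[0,0,0],"fingers":0},{"delta_pos":[0.4,-5,0],"angular":[0,0,0],"fingers":0},{"delta_pos":[0.4,-5,0],"angular":[0,0,0],"fingers":0}]'|F
python3 -m jog '[{"delta_pos":[0.1,-1.5,0],"angular":[0,0,0],"fingers":0},{"delta_pos":[0.1,-1.5,0],"angular":[0,0,0],"fingers":0}]'|F
python3 -m jog '[{"delta_pos":[0.1,-1.5,0],"angular":[0,0,0],"fingers":0},{"delta_pos":[0.1,-1.5,0],"angular":[0,0,0],"fingers":0}]'|F
python3 -m jog '[{"delta_pos":[0.1,-1.5,0],"angular":[0,0,0],"fingers":0},{"delta_pos":[0.1,-1.5,0],"angular":[0,0,0],"fingers":0}]'|F; python3 dp.py
```

```text
eef_pos: [501.5, 277.8, 60.5] force: [-0.0, -0.3, -0.3] 
tip now px,py,pn 17.4 27.6 -5.4
p [0.981 0.086 0.174] Y [-0.087  0.996  0.   ] n [-0.173 -0.015  0.985]
eef_pos: [501.2, 272.6, 60.4] force: [-0.2, 0.3, 0.3] 
eef_pos: [501.4, 271.2, 60.4] force: [-0.0, -0.1, -1.0] 
eef_pos: [501.4, 269.7, 60.4] force: [1.2, -1.2, -0.1] 
eef_pos: [501.7, 268.4, 60.5] force: [0.8, 2.3, -0.6] 
tip now px,py,pn 16.7 18.3 -5.2
p [0.981 0.086 0.174] Y [-0.087  0.996  0.   ] n [-0.173 -0.015  0.985]
```

Contact at py about 18, as expected if the dial is at the third stroke. Push on.

```bash
F(){ grep -E ' ?force: \[|pos'|tr '\n' ' ';echo; }; 
python3 -m jog '[{"delta_pos":[0.1,-1.5,0],"angular":[0,0,0],"fingers":0},{"delta_pos":[0.1,-1.5,0],"angular":[0,0,0],"fingers":0}]'|F
python3 -m jog '[{"delta_pos":[0.1,-1,0],"angular":[0,0,0],"fingers":0},{"delta_pos":[0.1,-1,0],"angular":[0,0,0],"fingers":0}]'|F
python3 -m jog '[{"delta_pos":[0.1,-1,0],"angular":[0,0,0],"fingers":0},{"delta_pos":[0.1,-1,0],"angular":[0,0,0],"fingers":0}]'|F
python3 -m jog '[{"delta_pos":[0.1,-1,0],"angular":[0,0,0],"fingers":0},{"delta_pos":[0.1,-1,0],"angular":[0,0,0],"fingers":0}]'|F; python3 dp.py
```

```text
eef_pos: [502.1, 267.1, 60.7] force: [2.5, 4.8, -0.9] 
eef_pos: [502.2, 266.1, 60.7] force: [2.9, 4.9, 0.3] 
eef_pos: [501.9, 264.7, 60.5] force: [0.3, 0.8, 0.8] 
eef_pos: [501.6, 263.4, 60.1] force: [-0.2, 0.4, -0.5] 
tip now px,py,pn 16.1 13.4 -5.5
p [0.981 0.086 0.174] Y [-0.087  0.996  0.   ] n [-0.173 -0.015  0.985]
```

Snapped. Back away and read both dials.

```bash
python3 -m jog '[{"delta_pos":[-0.5,10,0],"angular":[0,0,0],"fingers":0},{"delta_pos":[-10,25,20],"angular":[0,0,0],"fingers":0},{"delta_pos":[-40,40,60],"angular":[0,0,0],"fingers":0},{"delta_pos":[-80,60,100],"angular":[0,0,0],"fingers":0},{"delta_pos":[-120,90,120],"angular":[0,0,0],"fingers":0},{"delta_pos":[-160,115,120],"angular":[0,0,0],"fingers":0},{"delta_pos":[-190,135,120],"angular":[0,0,0],"fingers":0},{"delta_pos":[-190,135,120],"angular":[0,0,0],"fingers":0}]'|grep -E 'pos|time'; python3 dial.py;python3 bk.py
python3 - <<'E'
from h import *
p=load('top')['pixels']
a=[cv2.resize(p[143:223,x:x+57],None,fx=7,fy=7,interpolation=cv2.INTER_CUBIC) for x in(209,285)]
cv2.imwrite('pics/d2.png',np.hstack(a))
E
```

```text
time_s: 22.05
eef_pos: [310.1, 400.1, 180.5]
n 444 mean off [13.2 -1.4] q by mean 116.2 q by line 121.3
liquid px [236.63 163.81] [16.1 16.3] moved [22.4  2.   0. ] [ 0.17 -0.07 -0.6 ]
```

View pics/d2.png

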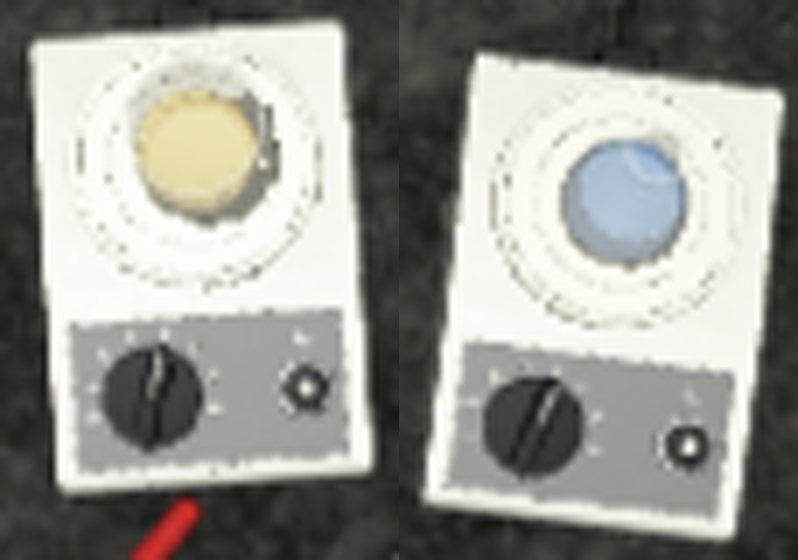

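Both pointers stand on the fourth stroke: about 120° at (155,365) in the left panel and likewise at (550,392) in the right. The beaker is inside the inner ring. Now the button.

```bash
python3 dp.py 0,-80,40 0,-80,2
```

```text
tip now px,py,pn -137.4 164.9 143.7
[0.0, -80.0, 40.0] tcp [486.  168.3 102.1] delta [ 174.1 -230.6  -78.2]
[0.0, -80.0, 2.0] tcp [492.6 168.9  64.7] delta [ 180.6 -230.  -115.7]
p [0.981 0.086 0.174] Y [-0.087  0.996  0.   ] n [-0.173 -0.015  0.985]
```

```bash
python3 -m jog '[{"delta_pos":[30,-40,0],"angular":[0,0,0],"fingers":0},{"delta_pos":[60,-80,0],"angular":[0,0,0],"fingers":0},{"delta_pos":[90,-120,0],"angular":[0,0,0],"fingers":0},{"delta_pos":[120,-160,0],"angular":[0,0,0],"fingers":0},{"delta_pos":[150,-200,-10],"angular":[0,0,0],"fingers":0},{"delta_pos":[174,-230.5,-40],"angular":[0,0,0],"fingers":0},{"delta_pos":[174,-230.5,-78],"angular":[0,0,0],"fingers":0},{"delta_pos":[180.5,-230,-115],"angular":[0,0,0],"fingers":0},{"delta_pos":[180.5,-230,-115],"angular":[0,0,0],"fingers":0}]'|grep -E 'pos|force'; python3 dp.py; python3 rot.py .175
```

```text
eef_pos: [491.7, 167.6, 63.4]
force: [0.3, -0.3, 0.9]
grip_force: 0.0
tip now px,py,pn -1.2 -81.2 0.9
p [0.981 0.086 0.174] Y [-0.087  0.996  0.   ] n [-0.173 -0.015  0.985]
[491.7 167.6  63.4] [ 0.3 -0.3  0.9] turn [ 0.    -0.003  0.002] t 23.275
```

```bash
F(){ grep -E ' ?force: \[|pos'|tr '\n' ' ';echo; }; 
python3 -m jog '[{"delta_pos":[1.3,1,-2],"angular":[0,0,0],"fingers":0},{"delta_pos":[1.3,1,-2],"angular":[0,0,0],"fingers":0}]'|F
python3 -m jog '[{"delta_pos":[0.4,0,-2],"angular":[0,0,0],"fingers":0},{"delta_pos":[0.4,0,-2],"angular":[0,0,0],"fingers":0}]'|F
python3 -m jog '[{"delta_pos":[0.2,0,-1],"angular":[0,0,0],"fingers":0},{"delta_pos":[0.2,0,-1],"angular":[0,0,0],"fingers":0}]'|F
python3 -m jog '[{"delta_pos":[0.2,0,-1],"angular":[0,0,0],"fingers":0},{"delta_pos":[0.2,0,-1],"angular":[0,0,0],"fingers":0}]'|F;python3 dp.py
```

```text
eef_pos: [494.5, 169.9, 64.8] force: [0.0, -0.7, -1.2] 
eef_pos: [494.2, 169.9, 61.7] force: [-0.1, -0.5, -0.3] 
eef_pos: [494.3, 169.8, 60.4] force: [0.4, 0.5, -0.7] 
eef_pos: [494.5, 169.8, 59.3] force: [-0.2, 0.1, 0.8] 
tip now px,py,pn 1.0 -79.3 -3.7
p [0.981 0.086 0.174] Y [-0.087  0.996  0.   ] n [-0.173 -0.015  0.985]
```

```bash
F(){ grep -E ' ?force: \[|pos'|tr '\n' ' ';echo; }; 
python3 -m jog '[{"delta_pos":[0.2,0,-1],"angular":[0,0,0],"fingers":0},{"delta_pos":[0.2,0,-1],"angular":[0,0,0],"fingers":0}]'|F
python3 -m jog '[{"delta_pos":[0.2,0,-1],"angular":[0,0,0],"fingers":0},{"delta_pos":[0.2,0,-1],"angular":[0,0,0],"fingers":0}]'|F
python3 -m jog '[{"delta_pos":[0.2,0,-1],"angular":[0,0,0],"fingers":0},{"delta_pos":[0.2,0,-1],"angular":[0,0,0],"fingers":0}]'|F
python3 -m jog '[{"delta_pos":[0.2,0,-1],"angular":[0,0,0],"fingers":0},{"delta_pos":[0.2,0,-1],"angular":[0,0,0],"fingers":0}]'|F
python3 -m jog '[{"delta_pos":[0.2,0,-1],"angular":[0,0,0],"fingers":0},{"delta_pos":[0.2,0,-1],"angular":[0,0,0],"fingers":0}]'|F;python3 dp.py
```

```text
eef_pos: [494.7, 169.8, 58.3] force: [0.2, 0.4, -0.2] 
eef_pos: [494.9, 169.8, 57.3] force: [0.4, 0.1, 0.0] 
eef_pos: [495.1, 169.8, 56.3] force: [-0.5, -0.1, -0.1] 
eef_pos: [495.3, 169.8, 55.3] force: [0.7, -0.2, 0.6] 
eef_pos: [495.5, 169.8, 54.3] force: [0.5, -0.0, 0.2] 
tip now px,py,pn 1.1 -79.4 -8.8
p [0.981 0.086 0.174] Y [-0.087  0.996  0.   ] n [-0.173 -0.015  0.985]
```

```bash
F(){ grep -E ' ?force: \[|pos'|tr '\n' ' ';echo; }; 
python3 -m jog '[{"delta_pos":[0.2,0,-1],"angular":[0,0,0],"fingers":0},{"delta_pos":[0.2,0,-1],"angular":[0,0,0],"fingers":0}]'|F
python3 -m jog '[{"delta_pos":[0.2,0,-1],"angular":[0,0,0],"fingers":0},{"delta_pos":[0.2,0,-1],"angular":[0,0,0],"fingers":0}]'|F
python3 -m jog '[{"delta_pos":[0.2,0,-1],"angular":[0,0,0],"fingers":0},{"delta_pos":[0.2,0,-1],"angular":[0,0,0],"fingers":0}]'|F
python3 - <<'E'
from h import *
g=cv2.cvtColor(cap('side')['pixels'],cv2.COLOR_BGR2GRAY)
from dp import *
c=load('side');s=ctrl.sense()['eef_pos'];print(s,ctrl.sense()['joints'].round(3));print('tcp,+17',proj(c,[s,s-17*n]).round(1),'btn base/top',proj(c,[D-80*Y,D-80*Y+13.5*n]).round(1)); print(g[176:198,234:256])
E
```

```text
eef_pos: [495.7, 169.8, 53.3] force: [0.7, 0.5, 0.4] 
eef_pos: [495.9, 169.8, 52.3] force: [-0.5, 0.3, 0.5] 
eef_pos: [496.2, 169.8, 51.4] force: [-0.9, -0.2, 1.0] 
[496.13961013 169.81010361  51.4302958 ] [ 0.108  0.444  1.834 -0.005  0.687 -1.547]
tcp,+17 [[247.6 193.1]
 [248.3 195.9]] btn base/top [[247.6 194.2]
 [246.9 191.9]]
[[ 89  67  56  39  39  38  39  36  39  39  34  37  39  39  51 120 185 211
  214 213 206 194]
 [ 79  63  53  44  37  34  37  36  41  39  39  39  42  39  48  88 161 203
  213 215 211 191]
 [ 52  45  41  39  41  40  38  40  35  38  43  44  43  42  42  90 138 187
  210 213 210 181]
 [ 50  40  32  38  37  40  40  35  37  38  48  51  54  47  49  90 120 167
  202 210 207 184]
 [ 58  38  30  36  34  32  35  37  36  44  45  54  58  49  42  67 102 137
  167 198 211 204]
 [ 57  36  35  36  36  39  38  41  33  39  45  56  64  58  51  60  94 112
  128 179 206 209]
 [ 63  40  36  41  43  42  40  31  35  41  44  52  62  57  51  59  94 113
  119 166 202 210]
 [ 87  57  45  41  44  43  41  36  38  36  42  46  61  65  59  64  93 104
  113 144 186 208]
 [103  83  66  53  44  
[... 579 characters left out ...]
3  48  43  44  44  72  96 110
  115 123 125 119]
 [108  92  70  65  63  63  65  62  62  62  65  59  44  39  45  61  98 113
  117 133 133 122]
 [111 100  79  63  62  61  65  60  62  63  65  64  55  44  48  57  90 110
  116 122 125 118]
 [107 106  91  68  64  62  65  62  65  65  62  66  57  49  51  49  67  91
  107 114 115 113]
 [102 106 101  79  64  65  64  63  62  66  64  59  56  52  47  47  66  87
  102 114 113 114]
 [101 108 107  92  72  66  66  63  64  68  66  60  53  48  56  64  72  73
   98 114 117 126]
 [ 94 104 106 100  82  65  61  67  64  65  69  72  67  64  72  75  75  72
  107 139 156 163]
 [ 82  98 105 105  93  68  65  63  65  62  64  65  70  72  71  78  77  85
  119 177 210 210]]
```

```bash
F(){ grep -E ' ?force: \[|pos'|tr '\n' ' ';echo; }; 
python3 -m jog '[{"delta_pos":[0.2,0,-1],"angular":[0,0,0],"fingers":0},{"delta_pos":[0.2,0,-1],"angular":[0,0,0],"fingers":0}]'|F
python3 -m jog '[{"delta_pos":[0.2,0,-1],"angular":[0,0,0],"fingers":0},{"delta_pos":[0.2,0,-1],"angular":[0,0,0],"fingers":0}]'|F
python3 -m jog '[{"delta_pos":[0.2,0,-1],"angular":[0,0,0],"fingers":0},{"delta_pos":[0.2,0,-1],"angular":[0,0,0],"fingers":0}]'|F
python3 -m jog '[{"delta_pos":[0.2,0,-1],"angular":[0,0,0],"fingers":0},{"delta_pos":[0.2,0,-1],"angular":[0,0,0],"fingers":0}]'|F
```

```text
eef_pos: [496.4, 169.8, 50.4] force: [-1.7, 0.7, 2.1] 
eef_pos: [496.5, 169.8, 49.4] force: [-2.2, 0.5, 2.3] 
eef_pos: [496.7, 169.8, 48.4] force: [-1.8, 1.7, 2.7] 
eef_pos: [496.9, 169.9, 47.4] force: [-2.8, 1.9, 4.2]
```

```bash
F(){ grep -E ' ?force: \[|pos'|tr '\n' ' ';echo; }; 
python3 -m jog '[{"delta_pos":[0.2,0,-1],"angular":[0,0,0],"fingers":0},{"delta_pos":[0.2,0,-1],"angular":[0,0,0],"fingers":0}]'|F
python3 -m jog '[{"delta_pos":[0.2,0,-1],"angular":[0,0,0],"fingers":0},{"delta_pos":[0.2,0,-1],"angular":[0,0,0],"fingers":0}]'|F
```

```text
eef_pos: [497.0, 169.9, 47.0] force: [-6.9, 0.6, 11.8] 
eef_pos: [497.1, 169.9, 46.8] force: [-12.7, -0.9, 23.1]
```

Bottomed firmly (about 25 N). Release, back off, and check everything.

```bash
python3 -m jog '[{"delta_pos":[-1,0,6],"angular":[0,0,0],"fingers":0},{"delta_pos":[-4,0,22],"angular":[0,0,0],"fingers":0},{"delta_pos":[-10,0,60],"angular":[0,0,0],"fingers":0},{"delta_pos":[-20,10,110],"angular":[0,0,0],"fingers":0},{"delta_pos":[-60,60,135],"angular":[0,0,0],"fingers":0},{"delta_pos":[-95,110,135],"angular":[0,0,0],"fingers":0},{"delta_pos":[-130,155,135],"angular":[0,0,0],"fingers":0},{"delta_pos":[-160,200,135],"angular":[0,0,0],"fingers":0},{"delta_pos":[-187,230,135],"angular":[0,0,0],"fingers":0},{"delta_pos":[-187,230,135],"angular":[0,0,0],"fingers":0}]'|grep -E 'pos|time|force'; cp pics/top.pkl pics/before.pkl; python3 dial.py; python3 bk.py
python3 - <<'E'
from h import *
a=load('before')['pixels'].astype(int);b=load('top')['pixels'].astype(int)
d=np.abs(a-b).max(2)[143:223,205:345]; print('changed px',(d>40).sum(), np.argwhere(d>40)[:10].tolist())
E
```

```text
time_s: 29.08
eef_pos: [308.8, 401.2, 180.9]
force: [0.8, 0.1, 0.3]
grip_force: 0.0
n 450 mean off [13.2 -1.4] q by mean 116.1 q by line 121.1
liquid px [236.63 163.75] [16.  16.4] moved [22.6  2.   0. ] [ 0.37 -0.59  0.76]
changed px 0 []
```

```bash
python3 -c "
from rig import ctrl; print(ctrl.finish_job())"
```

```text
the job is handed in; nothing more can be done
None
```

The job is handed in at about 29 s of robot time: the beaker stands inside the inner ring, its dial reads the fourth stroke like the flask's, and the start button was then pressed fully down and released.

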